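# Run the union nut round the bent gas line to the tap

### The arm

A 6-joint arm with a two-finger parallel gripper is mounted at the origin on the work surface. World frame = base frame: x ahead of the robot, y to its left, z up, the work surface at z = 0. Lengths are in m, angles in degrees, forces in N, time in s.
With the tool pointing down it reaches from about 0.275 to 0.975 m from the base axis. Payload 8.4 kg.
Tool frame: the origin (TCP) lies on the centre line of the jaws, within the pads' length; the fingertips stand 25 mm ahead of it and the grasp point (between the pads) lies 6 mm ahead of it; z points along the fingers, y is the line along which they close (so a half turn about z gives the same grasp; the last joint's range is limited). The gripper opens to 92 mm and grips with 3 to 60 N. Pads are 20 mm wide; open, the fingers measure 128 mm over their backs; the gripper's body (75 mm by 189 mm) begins 69 mm behind the grasp point.
Start: joints at [-64.08, 20.225, 93.587, -0, 66.188, -0.138], TCP at [0.275, -0.561, 0.24] pointing down, gripper open.
Joint ranges: [-150.9, 150.9], [-52.94, 120.26], [3.33, 152.33], [-74.26, 254.26], [0, 154.13], [-172.89, 172.89]. Speed limits (degrees/s): [127.2, 127.2, 159.86, 180, 180, 180].

### API

Orientations are given as a 3x3 rotation matrix whose columns are the frame's x, y, z axes.
In Python, from rig import arm, optics gives the robot as it stands.
- The arm moves only by the shell command python3 -m handwheel 'ROWS' [FORCE]. ROWS is JSON, a list of rows, each a list of 3 entries, a list of its own where there are three numbers: the turn, a rotation vector about the world's x, y, z in degrees, then the shift along the world's x, y, z in cm, then the closure, from 0 (fully open) to 1 (shut). A call has 1 to 5 rows; each row shifts and turns the commanded pose from where the row before left it; what a row does not reach is not made up. A row lasts 1/10 s, in which the tool goes at most 50 mm and 8.59 degrees, less where a joint would pass 70% of its speed; a pose out of reach is approached as far as the arm can. A call with a gripper value outside its range is refused whole. The fingers move at their own pace and stop on an object; FORCE is the grip in N (left out, the last holds). Time passes only in rows, so rows that do not move let the fingers close. It gives the time, the measured TCP pose, the force, the opening and the grip force at its end, in the units of the state.
- arm.state(): the state, without advancing time (a new reading comes with each control period).
- optics.get_image(name): name is "scene" or "top"; returns a dict with "pixels" (400x640x3 uint8, red, green, blue), "z_map" (400x640 float32, m along the optical axis (not along the pixel's ray), 0 where there is no reading), "intrinsics" (3x3 intrinsics, pixels), "xyz" and "attitude" of the camera in the world. Camera axes: x right, y up, looking along -z (the intrinsics and any distortion apply to the point x, -y, -z); pixel columns grow to the right and rows downward; lengths in m; the calibration is good to about 2 mm. A picture is of the moment at which its call begins.
- arm.job_done(): hands the job in; it is judged then, once.
Trained networks look in a picture, given as the dict that the camera call returned (one of the last four; its "shot" number tells which), for a name from the list of things; names that differ only in an ending like _2 or _b are one class to them, and where a whole thing is asked for, a point or a joint stands for the part that bears it (a point fixed in the world has none). Each returns a list of dicts, best first, with "p" (0 to 1); they miss things now and then, are a little off and sometimes report something else, mostly with a low value. They report only what shows in the picture. A call takes as long as a camera call.
- optics.outline_of(picture, target): "pixels" (400x640 bool, what is visible of it) and "pixel" ([row, column] in pixels, amid what is visible of it).
The state is a dict: "time_s": time; "joint_pos": joint angles; "joint_vel": joint speeds; "tau": joint torques, N m; "ee_pos": TCP position; "eef_rot": TCP orientation; "ft_force": force on the tool from outside, world axes, zero at the start; "ft_torque": the same for the moment, N m; "width": finger opening in m; "grasp_force": force on a finger pad.
Only numpy, scipy, OpenCV 4.12 (cv2) and the standard library are available. Lean on these libraries where they do the work, as an engineer would, in place of code of your own. Each camera call takes 0.05 s, during which the arm holds its last target. There are 200 camera calls.

### The job

Slide the loose brass union nut along the bent steel gas tube, round both bends to the tap, and push it up until the nut has pressed the small brass sealing bush fully home in the tap's socket; then let go and leave the nut there, up against the bush. Feel your way round with a light hand: the tube is thin, so never force the nut against it or ram it home, and do not disturb the other things on the bench.

Things in the scene. Friction and masses are not known exactly. Their poses are not given: they have to be found in the camera images.
- line: The gas line: a filter cartridge (56 mm thick, 120 mm long, on a bracket) from which a bare steel tube runs to the tap; all one firm piece. Origin on the bench straight under the point where the tube leaves the cartridge; x points along the tube's first straight, y to the left of it, z up.
- tube_start (a point): Where the 10 mm thick tube leaves the cartridge, on its centre line, 110 mm up; the tube stays level. x: along the tube. From here: 96 to 124 mm straight, left bend of 40 mm centre-line radius, 60 mm straight, right bend of 40 mm radius, 80 mm straight to the tap's socket. The bends are hand-made, 82 to 98 degrees each (the error sits in mid-bend); neither they nor the first straight is measured.
- nut_centre (a point): Centre of the loose brass nut hanging on the first straight: round, 32 mm across, 20 mm long, 70 to 120 g. x: its axis, towards its open mouth (faces the tap). Its rear 12 mm have a 13 mm bore (1.5 mm play round the tube: free, it hangs 1.5 mm low); the front 8 mm are a 25 mm mouth that goes over the bush and the socket's nose. The shoulder 2 mm ahead of the centre pushes the bush.
- port (a point): Centre of the face of the brass tap's inlet socket, on the tube's centre line, 110 mm up; x points along the tube's last straight into the tap, z up. The socket's nose is 20 mm across and 6 mm long, then comes a thread 27 mm across. The tap's knob stands 45 mm beyond the face, its top 46 mm above the tube's centre line.
- bush (a joint): How far (m) the sealing bush is pushed into the socket: 0 as found, 0.006 home. It is a brass ring on the tube, flange 19 mm across, 3 mm thick, found 6 mm off the socket's face. It drags with about 5 N, stops dead when home and stays where left. With it home, the nut against it has its centre 5 mm before the socket's face.
- media_bottle: A bystander, to be left alone: glass bottle with orange cap, 80 mm across, 165 mm tall; origin under its middle.
- tip_box: A bystander, to be left alone: clear box of pipette tips, 84 by 120 by 77 mm; origin under its middle.
- spanner: A bystander, to be left alone: steel spanner 200 mm long, lying flat; origin under its middle.
- tape_reel: A bystander, to be left alone: white plastic reel of thread tape, 58 mm across, 14 mm high; origin under its middle.

How it is judged (in metres and radians):
On the way:
1. the nut is round both bends, on the last straight (x of nut_centre in the frame of port above -0.075 m and horizontal distance between nut_centre and port below 0.075 m), for 0.1 s.
At the end, for the whole second after the job is handed in: The bush is pushed at least 5 of its 6 mm into the socket, the nut's centre is within 9 mm of the socket's face along the tube (5 mm when quite home), and the nut is at rest and released (value of joint bush above 0.005 m and x of nut_centre in the frame of port above -0.009 m and linear speed of nut below 0.02 m/s); the robot touches nothing.
It fails at once if the nut is forced: it presses on the tube, the bush or the tap with more than 18 N (contact force between nut and line above 18 N).
It fails at once if another thing on the bench is pushed more than 20 mm out of place (distance of any of media_bottle, tip_box, spanner, tape_reel from where it was at the start of the episode above 0.02 m).
It also fails if it takes over 72 s, if anything falls off the work surface, if the arm or the gripper's body presses on something with over 40 N, if the wrist force passes 120 N, or if a joint passes its speed limit or range.

## Working session

There is one attempt and no reset: what is moved stays moved. The work goes in short steps, Python scripts to look and compute and a shell command to move; the robot and the scene stay as the last step left them, time stands still between calls to the robot, and variables do not carry over. Pictures are saved under pics/ and viewed, at most 10 in all, crops included, and the job is handed in when it is done.

```bash
mkdir -p pics; ls
cat > h.py <<'E'
import numpy as np, cv2
from rig import arm, optics
def world(im, rc, z=None):
    K=np.array(im["intrinsics"]);R=np.array(im["attitude"]);p=np.array(im["xyz"])
    rc=np.atleast_2d(rc).astype(float)
    d=np.c_[(rc[:,1]-K[0,2])/K[0,0],-(rc[:,0]-K[1,2])/K[1,1],-np.ones(len(rc))]@R.T
    if z is not None: t=(z-p[2])/d[:,2]
    else: t=im["z_map"][rc[:,0].astype(int),rc[:,1].astype(int)]
    return p+d*t[:,None]
def save(im,n): cv2.imwrite(f"pics/{n}.png",im["pixels"][:,:,::-1])
E
python3 - <<'E'
from h import *
print(arm.state())
for n in("top","scene"):
    im=optics.get_image(n);save(im,n+"0");print(n,im["xyz"],np.array(im["attitude"]).round(3).tolist(),im["intrinsics"])
    for t in("nut_centre","line","bush","media_bottle","tip_box","spanner","tape_reel"):
        for o in optics.outline_of(im,t)[:2]:
            rc=np.argwhere(o["pixels"]); w=world(im,rc)
            ok=im["z_map"][rc[:,0],rc[:,1]]>0
            print(t,round(o["p"],2),o["pixel"],len(rc),np.median(w[ok],0).round(3),w[ok].min(0).round(3),w[ok].max(0).round(3))
E
```

```text
pics
{'time_s': 0.0, 'joint_pos': array([-6.40788428e+01,  2.02619659e+01,  9.36273900e+01, -5.31918011e-05,
        6.61861747e+01, -1.36531683e-01]), 'joint_vel': array([-0.11395852,  0.09736965, -0.01577789,  0.05245251,  0.01839084,
        0.00495249]), 'tau': array([ 2.00744685e-04, -5.93847620e+01, -3.34218943e+01,  6.98844460e-02,
        2.35144986e-02, -1.35448486e-04]), 'ee_pos': array([ 0.27436594, -0.56107295,  0.23888193]), 'eef_rot': array([[ 8.98352047e-01,  4.39275843e-01, -5.77018058e-04],
       [ 4.39276222e-01, -8.98351265e-01,  1.18526293e-03],
       [ 2.29246869e-06, -1.31825369e-03, -9.99999131e-01]]), 'ft_force': array([-0.08637412, -0.03860569,  0.28011699]), 'ft_torque': array([ 0.02240971, -0.00599025,  0.02579391]), 'grasp_force': 0.0, 'width': 0.09175626353256253}
top [0.36497391 0.01584544 0.98771197] [[0.002, 0.989, -0.15], [-1.0, 0.004, 0.011], [0.011, 0.15, 0.989]] [[371.27996677   0.         322.17757653]
 [  0.         371.27996677 196.39080557]
 [  0.           0.           1.        ]]
nut_centre 0.62 [133.2, 376.6] 104 [ 0.651 -0.127  0.123] [ 
[... 696 characters left out ...]
.013] [ 0.297  0.361 -0.003] [0.353 0.423 0.018]
scene [ 0.99899605 -0.35559813  1.09354193] [[0.594, -0.687, 0.418], [0.804, 0.507, -0.311], [0.002, 0.521, 0.853]] [[437.74952044   0.         316.02547469]
 [  0.         437.74952044 198.51778849]
 [  0.           0.           1.        ]]
nut_centre 0.54 [266.2, 309.7] 157 [ 0.661 -0.126  0.118] [ 0.601 -0.14  -0.004] [ 0.677 -0.083  0.127]
line 0.68 [280.5, 283.2] 3809 [ 0.639 -0.201  0.111] [ 0.511 -0.313 -0.006] [0.696 0.277 0.158]
media_bottle 0.69 [218.6, 240.8] 1212 [ 0.447 -0.191  0.107] [ 0.323 -0.224 -0.   ] [ 0.467 -0.135  0.168]
tip_box 0.69 [299.3, 194.6] 2161 [ 0.556 -0.384  0.075] [ 0.458 -0.454 -0.004] [ 0.591 -0.32   0.082]
```

Run:
```python
import cv2
a=cv2.imread("pics/top0.png")[80:260,230:450];b=cv2.imread("pics/scene0.png")[160:360,160:460]
cv2.imwrite("pics/t1.png",cv2.resize(a,None,fx=3.3,fy=3.3,interpolation=2));cv2.imwrite("pics/s1.png",cv2.resize(b,None,fx=2.6,fy=2.6,interpolation=2))
```

```text
(no output)
```

View pics/t1.png

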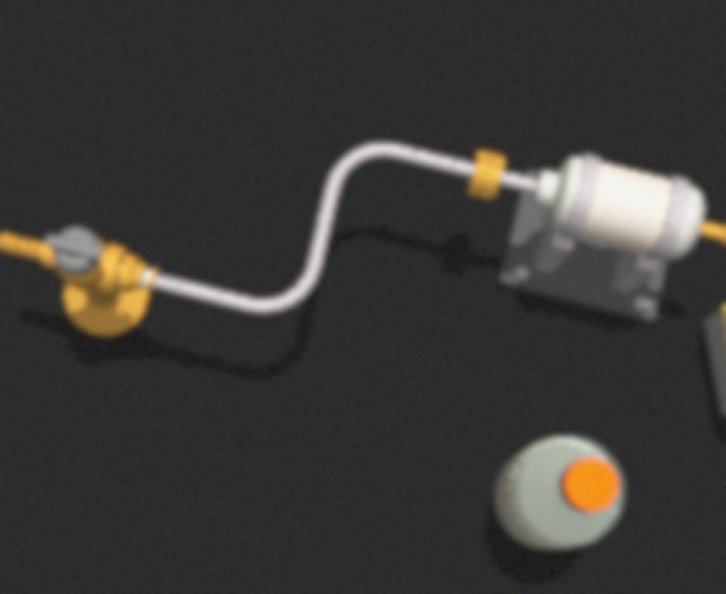

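View pics/s1.png

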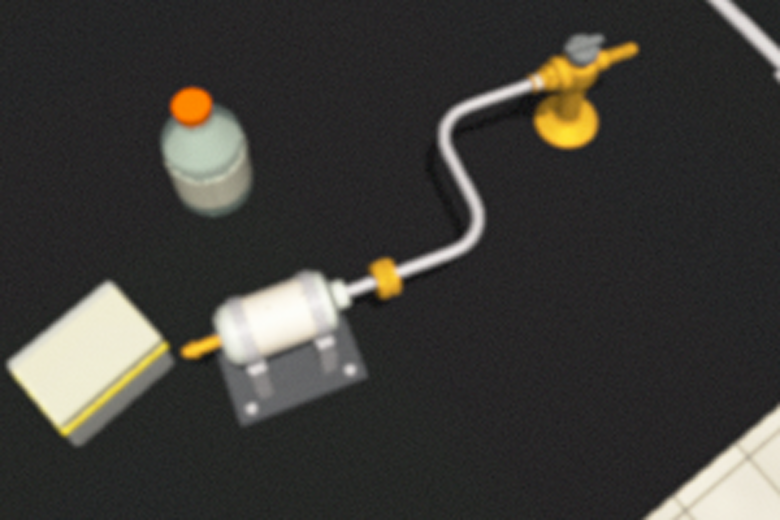

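```bash
cat > fit.py <<'E'
from h import *
from scipy.optimize import least_squares
from scipy.spatial import cKDTree
def curve(p,ds=.001):
    # p: point on 1st straight where bend1 starts (x,y), heading h, b1,b2 ; s=0 at bend1 start
    x,y,h,b1,b2=p
    S=[];P=[];H=[]
    segs=[(-.11,0,0),(.0,1,b1),(.06,0,0),(0,-1,b2),(.08,0,0)]
    pos=np.array([x,y])-.11*np.array([np.cos(h),np.sin(h)]);s=-.11;th=h
    for L,k,b in segs:
        L=abs(L) if k==0 else .04*b
        n=60
        for i in range(n):
            P.append(pos.copy());H.append(th);S.append(s)
            d=L/n; dt=k*b/n if k else 0
            pos=pos+d*np.array([np.cos(th+dt/2),np.sin(th+dt/2)]);th+=dt;s+=d
    P.append(pos);H.append(th);S.append(s)
    return np.array(S),np.array(P),np.array(H)
def at(p,s):
    S,P,H=curve(p); return np.array([np.interp(s,S,P[:,0]),np.interp(s,S,P[:,1]),np.interp(s,S,H)])
E
python3 - <<'E'
from fit import *
allp=[]
for n in("top","scene"):
    im=optics.get_image(n);o=optics.outline_of(im,"line")[0]
    hsv=cv2.cvtColor(im["pixels"],cv2.COLOR_RGB2HSV)
    rc=np.argwhere(np.ones((400,640),bool));w=world(im,rc);wp=world(im,rc,.11)
    z=im["z_map"].ravel();g=hsv.reshape(-1,3)
    near=cv2.dilate(o["pixels"].astype(np.uint8),np.ones((7,7))).ravel()>0
    box=(wp[:,1]>-.15)&(wp[:,1]<.15)&(wp[:,0]>.5)&(wp[:,0]<.72)
    m=box&near&(g[:,1]<60)&(g[:,2]>120)
    pts=wp[m];wt=g[m][:,2]
    b=(wp[:,1]>-.2)&(wp[:,1]<.3)&(wp[:,0]>.5)&(wp[:,0]<.72)&(g[:,1]>130)&(g[:,2]>90)&near
    print(n,m.sum(),"z",np.median(w[m],0)[2],"y range",pts[:,1].min(),pts[:,1].max())
    nb=b&(wp[:,1]<0); print("nut brass at z=.11",wp[nb].mean(0),wp[nb].min(0),wp[nb].max(0))
    tb=b&(wp[:,1]>.05);print("tap brass",wp[tb].min(0),wp[tb].max(0),"min-y point",wp[tb][wp[tb][:,1].argmin()])
    def res(p,pts=pts):
        S,P,H=curve(p); P=P[(S>-.09)]
        H=H[S>-.09]
        d,i=cKDTree(P).query(pts[:,:2]); v=pts[:,:2]-P[i]
        return -v[:,0]*np.sin(H[i])+v[:,1]*np.cos(H[i])
    r=least_squares(res,[.665,-.05,1.34,1.57,1.57],loss="soft_l1",f_scale=.003,diff_step=1e-4)
    p=r.x;S,P,H=curve(p)
    print("fit",p.round(4),np.degrees(p[2:]).round(1),"rms",np.sqrt(np.mean(res(p)**2)),"port",P[-1].round(4),np.degrees(H[-1]))
    q=(wp[nb].mean(0)[:2]-p[:2])@[np.cos(p[2]),np.sin(p[2])];print("nut s",q)
    big=cv2.resize(im["pixels"],None,fx=1,fy=1)
    np.save(f"p_{n}.npy",p)
E
```

```text
top 631 z 0.11453766621359418 y range -0.14797717697137486 0.1254622687361222
nut brass at z=.11 [ 0.65779686 -0.12820041  0.11      ] [ 0.64332949 -0.14321791  0.11      ] [ 0.67391813 -0.11575706  0.11      ]
tap brass [0.53464935 0.12020805 0.11      ] [0.61104299 0.23284371 0.11      ] min-y point [0.55937206 0.12020805 0.11      ]
fit [ 0.6758 -0.0625  1.3107  1.6052  1.6107] [75.1 92.  92.3] rms 0.003406530773597661 port [0.579  0.1268] 74.78081581012124
nut s -0.06808020338368005
scene 565 z 0.11245251175515203 y range -0.14966209449526735 0.12585413223276992
nut brass at z=.11 [ 0.65924678 -0.12710684  0.11      ] [ 0.64583018 -0.14210349  0.11      ] [ 0.67131868 -0.11086862  0.11      ]
tap brass [0.56306066 0.08626542 0.11      ] [0.66242726 0.23572474 0.11      ] min-y point [0.62197918 0.08626542 0.11      ]
fit [ 0.6757 -0.0614  1.3102  1.6068  1.6127] [75.1 92.1 92.4] rms 0.0035814430551478404 port [0.5788 0.128 ] 74.72871030145816
nut s -0.06775342552690156
```

```bash
for i in 1 2 3; do python3 -m handwheel '[[[0,0,3.3],[2.55,2.88,0],0.4],[[0,0,3.3],[2.55,2.88,0],0.4],[[0,0,3.3],[2.55,2.88,0],0.4],[[0,0,3.3],[2.55,2.88,0],0.4],[[0,0,3.3],[2.55,2.88,0],0.4]]' 3 |tail -c 700; done
python3 - <<'E'
from h import *
s=arm.state();R=s["eef_rot"];print(s["ee_pos"],np.degrees(np.arctan2(R[1,0],R[0,0])),s["width"],s["joint_pos"])
E
```

```text
time_s: 1.5
ee_pos: [0.4029, -0.4163, 0.2397]
eef_rot: [[0.735, 0.678, 0.0], [0.678, -0.735, -0.0], [0.0, 0.0, -1.0]]
ft_force: [0.6, -0.3, 0.1]
width: 0.0552
grasp_force: 0.0
time_s: 2.0
ee_pos: [0.5305, -0.2722, 0.2397]
eef_rot: [[0.512, 0.859, 0.0], [0.859, -0.512, -0.0], [-0.0, 0.0, -1.0]]
ft_force: [0.8, -0.4, 0.8]
width: 0.0552
grasp_force: 0.0
time_s: 2.5
ee_pos: [0.658, -0.1282, 0.2396]
eef_rot: [[0.247, 0.969, 0.0], [0.969, -0.247, -0.0], [-0.0, 0.0, -1.0]]
ft_force: [0.1, 0.2, -0.2]
width: 0.0548
grasp_force: 0.0
[ 0.65800055 -0.12816242  0.23964455] 75.69631701613014 0.05482252928420157 [-1.11478450e+01  2.42297128e+01  8.75871300e+01 -4.70514304e-03
  6.81724226e+01  3.15758663e+00]
```

```bash
python3 -m handwheel '[[[0,0,-0.6],[0,0,-3],0.4],[[0,0,0],[0,0,-3],0.4],[[0,0,0],[0,0,-3],0.4],[[0,0,0],[0,0,-2.5],0.4],[[0,0,0],[0,0,-1],0.4]]' 3; python3 -m handwheel '[[[0,0,0],[0,0,0],0.55],[[0,0,0],[0,0,0],0.6],[[0,0,0],[0,0,0],0.65],[[0,0,0],[0,0,0],0.7],[[0,0,0],[0,0,0],0.8]]' 3;python3 -m handwheel '[[[0,0,0],[0,0,0],0.8],[[0,0,0],[0,0,0],0.8],[[0,0,0],[0,0,0],0.8]]' 5
```

```text
time_s: 3.0
ee_pos: [0.6556, -0.1291, 0.1119]
eef_rot: [[0.259, 0.966, -0.004], [0.966, -0.259, 0.001], [-0.0, -0.004, -1.0]]
ft_force: [-0.2, -0.5, -0.5]
width: 0.0552
grasp_force: 0.0
time_s: 3.5
ee_pos: [0.6578, -0.1297, 0.1159]
eef_rot: [[0.26, 0.966, 0.002], [0.966, -0.26, -0.0], [0.0, 0.002, -1.0]]
ft_force: [0.7, -1.2, 3.3]
width: 0.031
grasp_force: 3.0
time_s: 3.8
ee_pos: [0.6578, -0.1298, 0.1155]
eef_rot: [[0.26, 0.966, 0.002], [0.966, -0.26, -0.001], [-0.0, 0.002, -1.0]]
ft_force: [0.2, -1.4, 5.1]
width: 0.0306
grasp_force: 5.0
```

```bash
for i in 1 2 3; do python3 -m handwheel '[[[0,0,0],[0,0,0.05],0.8],[[0,0,0],[0,0,0],0.8],[[0,0,0],[0,0,0],0.8]]' 5 | grep -v rot; done
```

```text
time_s: 4.1
ee_pos: [0.6575, -0.1296, 0.1155]
ft_force: [1.4, -0.7, 5.0]
width: 0.0308
grasp_force: 5.0
time_s: 4.4
ee_pos: [0.6571, -0.1294, 0.1156]
ft_force: [1.3, -0.1, 4.0]
width: 0.0308
grasp_force: 5.0
time_s: 4.7
ee_pos: [0.6567, -0.1294, 0.1157]
ft_force: [0.2, 0.8, 1.2]
width: 0.0302
grasp_force: 5.0
```

```bash
for i in 1 2 3 4; do python3 -m handwheel '[[[0,0,0],[0,0,0.06],0.8],[[0,0,0],[0,0,0],0.8],[[0,0,0],[0,0,0],0.8]]' 6 | grep -v rot; done
```

```text
time_s: 5.0
ee_pos: [0.6567, -0.1294, 0.1164]
ft_force: [-0.7, -0.3, -0.9]
width: 0.0307
grasp_force: 6.0
time_s: 5.3
ee_pos: [0.6571, -0.1295, 0.1173]
ft_force: [0.3, 0.1, -0.6]
width: 0.0309
grasp_force: 6.0
time_s: 5.6
ee_pos: [0.657, -0.1295, 0.1178]
ft_force: [0.1, 0.0, -0.7]
width: 0.031
grasp_force: 6.0
time_s: 5.9
ee_pos: [0.657, -0.1295, 0.1184]
ft_force: [-0.8, -1.1, -3.3]
width: 0.0304
grasp_force: 6.0
```

```bash
python3 -m handwheel '[[[0,0,0],[0,0,-0.14],0.8],[[0,0,0],[0,0,0],0.8],[[0,0,0],[0,0,0],0.8]]' 6 | grep -v rot;for i in 1 2 3 ; do python3 -m handwheel '[[[0,0,0],[-0.077,0.021,0],0.8],[[0,0,0],[0,0,0],0.8],[[0,0,0],[0,0,0],0.8]]' 6 | egrep "ee_pos|ft"; done;  python3 -m handwheel '[[[0,0,0],[0.231,-0.063,0],0.8],[[0,0,0],[0,0,0],0.8],[[0,0,0],[0,0,0],0.8]]' 6 | egrep "ee_pos|ft"; for i in 1 2 3 ; do python3 -m handwheel '[[[0,0,0],[0.077,-0.021,0],0.8],[[0,0,0],[0,0,0],0.8],[[0,0,0],[0,0,0],0.8]]' 6 | egrep "ee_pos|ft"; done
```

```text
time_s: 6.2
ee_pos: [0.6571, -0.1294, 0.1172]
ft_force: [-0.1, -0.5, -0.1]
width: 0.0308
grasp_force: 6.0
ee_pos: [0.6564, -0.1293, 0.1172]
ft_force: [-0.1, 0.6, -1.4]
ee_pos: [0.6561, -0.1292, 0.1173]
ft_force: [4.2, -1.5, -1.5]
ee_pos: [0.6558, -0.129, 0.1175]
ft_force: [4.9, -1.2, -2.6]
ee_pos: [0.6565, -0.1294, 0.1168]
ft_force: [0.1, -0.8, -0.8]
ee_pos: [0.6577, -0.1297, 0.117]
ft_force: [-0.1, -0.4, -1.8]
ee_pos: [0.6585, -0.1298, 0.117]
ft_force: [-1.8, 0.7, -0.5]
ee_pos: [0.6586, -0.1299, 0.1169]
ft_force: [-4.3, 1.4, 0.8]
```

```bash
cat > plan.py <<'E'
from fit import *
import sys
p=(np.load("p_top.npy")+np.load("p_scene.npy"))/2
OFF=.002
def pose(s,p=p):
    x,y,h=at(p,s); return np.array([x+OFF*np.cos(h),y+OFF*np.sin(h),h])
def rows(ss,p=p,start=None):
    q=[pose(s,p) for s in ss]
    if start is not None:q[0]=np.array(start)
    for a,b,s in zip(q,q[1:],ss[1:]):
        d=b-a;print(f"s={s*1e3:.0f} [[0,0,{np.degrees(d[2]):.1f}],[{d[0]*100:.2f},{d[1]*100:.2f},0],0.8]  -> {b[:2].round(4)} {np.degrees(b[2]):.1f}")
E
python3 - <<'E'
from plan import *
p[:2]+=[-.0005,.0001];np.save("p.npy",p)
s0=-.072
print(pose(s0,p))
rows([s0]+list(np.arange(-.0602,.001,.012))+list(np.arange(1,22)*.0642/21)+[.0742,.0842,.0942,.1042,.1142,.1242],p,start=[.6573,-.1296,np.radians(75)])
E
python3 -m handwheel '[[[0,0,0],[-0.2,0.05,0],0.8],[[0,0,0],[0,0,0],0.8],[[0,0,0],[0,0,0],0.8]]' 8
```

```text
[ 0.65720766 -0.12949239  1.31048515]
s=-60 [[0,0,0.1],[0.29,1.15,0],0.8]  -> [ 0.6602 -0.1181] 75.1
s=-48 [[0,0,0.0],[0.31,1.16,0],0.8]  -> [ 0.6633 -0.1065] 75.1
s=-36 [[0,0,0.0],[0.31,1.16,0],0.8]  -> [ 0.6664 -0.0949] 75.1
s=-24 [[0,0,0.0],[0.31,1.16,0],0.8]  -> [ 0.6695 -0.0833] 75.1
s=-12 [[0,0,0.0],[0.31,1.16,0],0.8]  -> [ 0.6726 -0.0717] 75.1
s=-0 [[0,0,0.0],[0.31,1.16,0],0.8]  -> [ 0.6757 -0.0601] 75.1
s=3 [[0,0,4.4],[0.06,0.32,0],0.8]  -> [ 0.6763 -0.0569] 79.5
s=6 [[0,0,4.4],[0.03,0.30,0],0.8]  -> [ 0.6766 -0.0539] 83.8
s=9 [[0,0,4.4],[0.01,0.31,0],0.8]  -> [ 0.6766 -0.0508] 88.2
s=12 [[0,0,4.4],[-0.02,0.31,0],0.8]  -> [ 0.6764 -0.0477] 92.6
s=15 [[0,0,4.4],[-0.04,0.30,0],0.8]  -> [ 0.676  -0.0447] 97.0
s=18 [[0,0,4.4],[-0.06,0.30,0],0.8]  -> [ 0.6754 -0.0417] 101.4
s=21 [[0,0,4.4],[-0.09,0.29,0],0.8]  -> [ 0.6745 -0.0388] 105.7
s=24 [[0,0,4.4],[-0.11,0.29,0],0.8]  -> [ 0.6734 -0.0359] 110.1
s=28 [[0,0,4.4],[-0.13,0.28,0],0.8]  -> [ 0.6721 -0.0332] 114.5
s=31 [[0,0,4.4],[-0.15,0.27,0],0.8]  -> [ 0.6706 -0.0305] 118.9
s=34 [[0,0,4.4],[-0.17,0.25,0],0.8]  -> [ 0.6689 -0.0279
[... 511 characters left out ...]
7] 158.3
s=61 [[0,0,4.4],[-0.29,0.09,0],0.8]  -> [ 0.6466 -0.0128] 162.7
s=64 [[0,0,4.4],[-0.30,0.07,0],0.8]  -> [ 0.6436 -0.0121] 167.0
s=74 [[0,0,0.1],[-0.97,0.22,0],0.8]  -> [ 0.6338 -0.0099] 167.1
s=84 [[0,0,0.0],[-0.97,0.22,0],0.8]  -> [ 0.6241 -0.0077] 167.1
s=94 [[0,0,0.0],[-0.97,0.22,0],0.8]  -> [ 0.6143 -0.0054] 167.1
s=104 [[0,0,0.0],[-0.97,0.22,0],0.8]  -> [ 0.6046 -0.0032] 167.1
s=114 [[0,0,0.0],[-0.97,0.22,0],0.8]  -> [ 0.5949 -0.001 ] 167.1
s=124 [[0,0,0.0],[-0.97,0.22,0],0.8]  -> [0.5851 0.0013] 167.1
time_s: 8.6
ee_pos: [0.658, -0.1298, 0.1173]
eef_rot: [[0.26, 0.966, 0.001], [0.966, -0.26, -0.0], [0.0, 0.001, -1.0]]
ft_force: [-0.6, -1.0, -0.8]
width: 0.0308
grasp_force: 8.0
```

```bash
python3 -m handwheel '[[[0,0,0.1],[0.25,1.16,0],0.8],[[0,0,0],[0.29,1.16,0],0.8],[[0,0,0],[0.31,1.16,0],0.8],[[0,0,0],[0,0,0],0.8]]' 8;  python3 -m handwheel '[[[0,0,0],[0.31,1.16,0],0.8],[[0,0,0],[0.31,1.16,0],0.8],[[0,0,0],[0.31,1.16,0],0.8],[[0,0,0],[0,0,0],0.8],[[0,0,0],[0,0,0],0.8]]' 8
```

```text
time_s: 9.0
ee_pos: [0.6665, -0.0926, 0.1171]
eef_rot: [[0.256, 0.967, 0.0], [0.967, -0.256, 0.0], [0.0, 0.0, -1.0]]
ft_force: [0.1, 0.5, -1.0]
width: 0.0308
grasp_force: 8.0
time_s: 9.5
ee_pos: [0.6752, -0.0596, 0.117]
eef_rot: [[0.257, 0.966, -0.0], [0.966, -0.257, -0.0], [-0.0, -0.0, -1.0]]
ft_force: [0.1, 0.2, -0.8]
width: 0.0303
grasp_force: 8.0
```

```bash
python3 -m handwheel '[[[0,0,4.4],[0.08,0.30,0],0.8],[[0,0,4.4],[0.04,0.30,0],0.8],[[0,0,4.4],[0.01,0.31,0],0.8],[[0,0,4.4],[-0.02,0.31,0],0.8],[[0,0,0],[0,0,0],0.8]]' 8;  python3 -m handwheel '[[[0,0,4.4],[-0.04,0.30,0],0.8],[[0,0,4.4],[-0.06,0.30,0],0.8],[[0,0,4.4],[-0.09,0.29,0],0.8],[[0,0,0],[0,0,0],0.8]]' 8
```

```text
time_s: 10.0
ee_pos: [0.6761, -0.0481, 0.117]
eef_rot: [[-0.047, 0.999, -0.0], [0.999, 0.047, -0.0], [-0.0, -0.0, -1.0]]
ft_force: [0.5, 0.1, -1.4]
width: 0.0305
grasp_force: 8.0
time_s: 10.4
ee_pos: [0.6742, -0.0392, 0.1171]
eef_rot: [[-0.272, 0.962, -0.0], [0.962, 0.272, -0.0], [-0.0, -0.0, -1.0]]
ft_force: [-0.3, 0.9, -0.3]
width: 0.0304
grasp_force: 8.0
```

Essentially force-free; continue.

```bash
python3 -m handwheel '[[[0,0,4.4],[-0.11,0.29,0],0.8],[[0,0,4.4],[-0.13,0.28,0],0.8],[[0,0,4.4],[-0.15,0.27,0],0.8],[[0,0,4.4],[-0.17,0.25,0],0.8],[[0,0,0],[0,0,0],0.8]]' 8;  python3 -m handwheel '[[[0,0,4.4],[-0.19,0.24,0],0.8],[[0,0,4.4],[-0.21,0.23,0],0.8],[[0,0,4.4],[-0.22,0.21,0],0.8],[[0,0,0],[0,0,0],0.8]]' 8
```

```text
time_s: 10.9
ee_pos: [0.6686, -0.0282, 0.1171]
eef_rot: [[-0.549, 0.836, -0.0], [0.836, 0.549, -0.0], [0.0, -0.0, -1.0]]
ft_force: [0.2, -0.4, -1.3]
width: 0.0309
grasp_force: 8.0
time_s: 11.3
ee_pos: [0.6624, -0.0214, 0.1171]
eef_rot: [[-0.725, 0.689, -0.0], [0.689, 0.725, -0.0], [0.0, -0.0, -1.0]]
ft_force: [-0.5, 0.0, -0.7]
width: 0.0306
grasp_force: 8.0
```

```bash
python3 -m handwheel '[[[0,0,4.4],[-0.24,0.19,0],0.8],[[0,0,4.4],[-0.25,0.17,0],0.8],[[0,0,4.4],[-0.27,0.15,0],0.8],[[0,0,4.4],[-0.28,0.13,0],0.8],[[0,0,0],[0,0,0],0.8]]' 8;  python3 -m handwheel '[[[0,0,4.4],[-0.29,0.11,0],0.8],[[0,0,4.4],[-0.29,0.09,0],0.8],[[0,0,4.4],[-0.30,0.07,0],0.8],[[0,0,0],[0,0,0],0.8]]' 8; python3 -m handwheel '[[[0,0,0],[-0.48,0.11,0],0.8],[[0,0,0],[-0.48,0.11,0],0.8],[[0,0,0],[0,0,0],0.8]]' 8
```

```text
time_s: 11.8
ee_pos: [0.652, -0.015, 0.1171]
eef_rot: [[-0.899, 0.438, -0.0], [0.438, 0.899, -0.0], [0.0, -0.0, -1.0]]
ft_force: [0.4, 0.9, -0.9]
width: 0.0307
grasp_force: 8.0
time_s: 12.2
ee_pos: [0.6433, -0.0123, 0.1171]
eef_rot: [[-0.975, 0.221, -0.0], [0.221, 0.975, -0.0], [0.0, -0.0, -1.0]]
ft_force: [-0.8, -0.6, -0.6]
width: 0.0309
grasp_force: 8.0
time_s: 12.5
ee_pos: [0.633, -0.0098, 0.117]
eef_rot: [[-0.976, 0.219, -0.001], [0.219, 0.976, -0.0], [0.001, -0.0, -1.0]]
ft_force: [-0.2, -0.2, -0.9]
width: 0.0305
grasp_force: 8.0
```

```bash
f(){ egrep "ee_pos|ft"; }; python3 -m handwheel '[[[0,0,0],[-0.02,-0.10,0],0.8],[[0,0,0],[0,0,0],0.8],[[0,0,0],[0,0,0],0.8]]' |f; python3 -m handwheel '[[[0,0,0],[-0.01,-0.05,0],0.8],[[0,0,0],[0,0,0],0.8],[[0,0,0],[0,0,0],0.8]]'|f;  python3 -m handwheel '[[[0,0,0],[0.05,0.25,0],0.8],[[0,0,0],[0,0,0],0.8],[[0,0,0],[0,0,0],0.8]]'|f; python3 -m handwheel '[[[0,0,0],[0.01,0.05,0],0.8],[[0,0,0],[0,0,0],0.8],[[0,0,0],[0,0,0],0.8]]'|f; python3 -m handwheel '[[[0,0,0],[-0.03,-0.15,0],0.8],[[0,0,0],[0,0,0],0.8],[[0,0,0],[0,0,0],0.8]]'|f
```

```text
ee_pos: [0.6336, -0.0107, 0.1171]
ft_force: [-0.0, 3.0, -0.5]
ee_pos: [0.6336, -0.0108, 0.1171]
ft_force: [0.6, 6.3, -0.6]
ee_pos: [0.6341, -0.0091, 0.1171]
ft_force: [-0.2, -0.3, -0.7]
ee_pos: [0.6341, -0.0085, 0.1171]
ft_force: [0.5, -0.7, -2.2]
ee_pos: [0.6338, -0.01, 0.1171]
ft_force: [-0.0, 0.5, -0.2]
```

Run:
```python
from plan import *
p=np.load("p.npy");p[:2]+=[.0002,.0007];np.save("p.npy",p)
s1=.04*p[3]; s2=s1+.06; s3=s2+.04*p[4]; print(s1,s2,s3,s3+.08)
rows([s1+.0107]+[s1+.01+.01*i for i in range(1,6)]+list(s2+np.arange(1,22)*(s3-s2)/21)+[s3+.01*i for i in range(1,7)],p,start=[.6337,-.0099,np.radians(167.3)])
print(at(p,s3+.08))
```

```text
0.06423862823917202 0.12423862823917202 0.18870799278289502 0.26870799278289503
s=84 [[0,0,-0.2],[-0.94,0.29,0],0.8]  -> [ 0.6243 -0.007 ] 167.1
s=94 [[0,0,0.0],[-0.97,0.22,0],0.8]  -> [ 0.6145 -0.0047] 167.1
s=104 [[0,0,0.0],[-0.97,0.22,0],0.8]  -> [ 0.6048 -0.0025] 167.1
s=114 [[0,0,0.0],[-0.97,0.22,0],0.8]  -> [ 5.95e-01 -3.00e-04] 167.1
s=124 [[0,0,0.0],[-0.97,0.22,0],0.8]  -> [0.5853 0.002 ] 167.1
s=127 [[0,0,-4.4],[-0.29,0.09,0],0.8]  -> [0.5823 0.0029] 162.7
s=130 [[0,0,-4.4],[-0.28,0.12,0],0.8]  -> [0.5795 0.0041] 158.3
s=133 [[0,0,-4.4],[-0.27,0.14,0],0.8]  -> [0.5768 0.0055] 153.9
s=137 [[0,0,-4.4],[-0.26,0.16,0],0.8]  -> [0.5741 0.0071] 149.5
s=140 [[0,0,-4.4],[-0.25,0.18,0],0.8]  -> [0.5716 0.0089] 145.1
s=143 [[0,0,-4.4],[-0.24,0.20,0],0.8]  -> [0.5693 0.0108] 140.7
s=146 [[0,0,-4.4],[-0.22,0.21,0],0.8]  -> [0.5671 0.013 ] 136.3
s=149 [[0,0,-4.4],[-0.20,0.23,0],0.8]  -> [0.565  0.0153] 131.9
s=152 [[0,0,-4.4],[-0.18,0.25,0],0.8]  -> [0.5632 0.0177] 127.5
s=155 [[0,0,-4.4],[-0.16,0.26,0],0.8]  -> [0.5616 0.0203] 123.1
s=158 [[0,0,-4.4],[-0.14,0.27,0],0.8]  -> [0.5601 0.02
[... 340 characters left out ...]
,-4.4],[-0.01,0.31,0],0.8]  -> [0.5561 0.0409] 92.3
s=179 [[0,0,-4.4],[0.01,0.31,0],0.8]  -> [0.5562 0.044 ] 87.9
s=183 [[0,0,-4.4],[0.04,0.30,0],0.8]  -> [0.5566 0.047 ] 83.5
s=186 [[0,0,-4.4],[0.06,0.30,0],0.8]  -> [0.5572 0.05  ] 79.2
s=189 [[0,0,-4.4],[0.08,0.30,0],0.8]  -> [0.5581 0.053 ] 74.8
s=199 [[0,0,0.0],[0.26,0.96,0],0.8]  -> [0.5607 0.0626] 74.8
s=209 [[0,0,0.0],[0.26,0.96,0],0.8]  -> [0.5633 0.0723] 74.8
s=219 [[0,0,0.0],[0.26,0.96,0],0.8]  -> [0.566  0.0819] 74.8
s=229 [[0,0,0.0],[0.26,0.96,0],0.8]  -> [0.5686 0.0916] 74.8
s=239 [[0,0,0.0],[0.26,0.96,0],0.8]  -> [0.5712 0.1012] 74.8
s=249 [[0,0,0.0],[0.26,0.96,0],0.8]  -> [0.5739 0.1109] 74.8
[0.5785877  0.12822597 1.30471675]
```

```bash
python3 -m handwheel '[[[0,0,-0.2],[-0.94,0.29,0],0.8],[[0,0,0],[-0.97,0.22,0],0.8],[[0,0,0],[-0.97,0.22,0],0.8],[[0,0,0],[0,0,0],0.8]]'|egrep "pos|ft"; python3 -m handwheel '[[[0,0,0],[-0.97,0.22,0],0.8],[[0,0,0],[-0.97,0.22,0],0.8],[[0,0,0],[0,0,0],0.8],[[0,0,0],[0,0,0],0.8]]'
```

```text
ee_pos: [0.603, -0.0022, 0.117]
ft_force: [0.0, 0.1, -1.3]
time_s: 14.8
ee_pos: [0.5855, 0.0019, 0.1172]
eef_rot: [[-0.975, 0.22, 0.0], [0.22, 0.975, -0.0], [-0.0, 0.0, -1.0]]
ft_force: [0.6, -0.7, 0.0]
width: 0.0306
grasp_force: 8.0
```

```bash
python3 -m handwheel '[[[0,0,-4.4],[-0.29,0.09,0],0.8],[[0,0,-4.4],[-0.28,0.12,0],0.8],[[0,0,-4.4],[-0.27,0.14,0],0.8],[[0,0,-4.4],[-0.26,0.16,0],0.8],[[0,0,0],[0,0,0],0.8]]'|egrep "pos|ft"; python3 -m handwheel '[[[0,0,-4.4],[-0.25,0.18,0],0.8],[[0,0,-4.4],[-0.24,0.20,0],0.8],[[0,0,-4.4],[-0.22,0.21,0],0.8],[[0,0,0],[0,0,0],0.8]]'
```

```text
ee_pos: [0.5747, 0.0069, 0.1171]
ft_force: [-0.1, 0.4, -0.7]
time_s: 15.7
ee_pos: [0.5676, 0.0128, 0.1171]
eef_rot: [[-0.726, 0.688, 0.0], [0.688, 0.726, -0.0], [-0.0, 0.0, -1.0]]
ft_force: [0.5, -0.2, 0.1]
width: 0.0308
grasp_force: 8.0
```

```bash
python3 -m handwheel '[[[0,0,-4.4],[-0.20,0.23,0],0.8],[[0,0,-4.4],[-0.18,0.25,0],0.8],[[0,0,0],[0,0,0],0.8]]'
```

```text
time_s: 16.0
ee_pos: [0.5639, 0.0176, 0.1171]
eef_rot: [[-0.613, 0.79, 0.0], [0.79, 0.613, 0.0], [-0.0, 0.0, -1.0]]
ft_force: [0.2, -0.1, -1.5]
width: 0.0306
grasp_force: 8.0
```

```bash
python3 -m handwheel '[[[0,0,-4.4],[-0.17,0.26,0],0.8],[[0,0,-4.4],[-0.15,0.27,0],0.8],[[0,0,-4.4],[-0.13,0.28,0],0.8],[[0,0,-4.4],[-0.11,0.29,0],0.8],[[0,0,0],[0,0,0],0.8]]'|egrep "pos|ft"; python3 -m handwheel '[[[0,0,-4.4],[-0.09,0.30,0],0.8],[[0,0,-4.4],[-0.07,0.30,0],0.8],[[0,0,-4.4],[-0.03,0.31,0],0.8],[[0,0,0],[0,0,0],0.8]]'
```

```text
ee_pos: [0.5583, 0.0286, 0.1171]
ft_force: [-0.3, -0.7, -0.7]
time_s: 16.9
ee_pos: [0.5564, 0.0377, 0.1171]
eef_rot: [[-0.123, 0.992, 0.0], [0.992, 0.123, -0.0], [-0.0, 0.0, -1.0]]
ft_force: [0.2, 0.2, -0.0]
width: 0.0305
grasp_force: 8.0
```

```bash
python3 -m handwheel '[[[0,0,-4.4],[-0.02,0.31,0],0.8],[[0,0,-4.4],[0.01,0.31,0],0.8],[[0,0,-4.4],[0.04,0.30,0],0.8],[[0,0,0],[0,0,0],0.8]]'|egrep "pos|ft"; python3 -m handwheel '[[[0,0,-4.4],[0.06,0.30,0],0.8],[[0,0,-4.2],[0.08,0.30,0],0.8],[[0,0,0],[0.13,0.48,0],0.8],[[0,0,0],[0.13,0.48,0],0.8],[[0,0,0],[0,0,0],0.8]]'
```

```text
ee_pos: [0.5567, 0.0469, 0.1171]
ft_force: [-0.4, -0.8, -1.3]
time_s: 17.8
ee_pos: [0.5607, 0.063, 0.1171]
eef_rot: [[0.254, 0.967, 0.0], [0.967, -0.254, 0.0], [0.0, 0.0, -1.0]]
ft_force: [0.2, -0.1, -0.9]
width: 0.0307
grasp_force: 8.0
```

```bash
python3 -m handwheel '[[[0,0,0.2],[0.26,0.96,0],0.8],[[0,0,0],[0.26,0.96,0],0.8],[[0,0,0],[0.26,0.96,0],0.8],[[0,0,0],[0.26,0.96,0],0.8],[[0,0,0],[0,0,0],0.8]]'; python3 -m handwheel '[[[0,0,0],[0,0,0],0.8]]'|egrep "pos|ft"
python3 - <<'E'
from h import *
im=optics.get_image("top");a=im["pixels"][110:200,230:350,::-1];b=optics.get_image("scene");b=b["pixels"][150:240,320:440,::-1]
cv2.imwrite("pics/c1.png",np.hstack([cv2.resize(x,(400,300),interpolation=2) for x in(a,b)]))
E
```

```text
time_s: 18.3
ee_pos: [0.5713, 0.1024, 0.1171]
eef_rot: [[0.253, 0.967, 0.0], [0.967, -0.253, 0.0], [0.0, 0.0, -1.0]]
ft_force: [0.1, 0.1, -0.7]
width: 0.0307
grasp_force: 8.0
ee_pos: [0.5708, 0.1012, 0.117]
ft_force: [0.3, -0.0, -0.6]
```

View pics/c1.png

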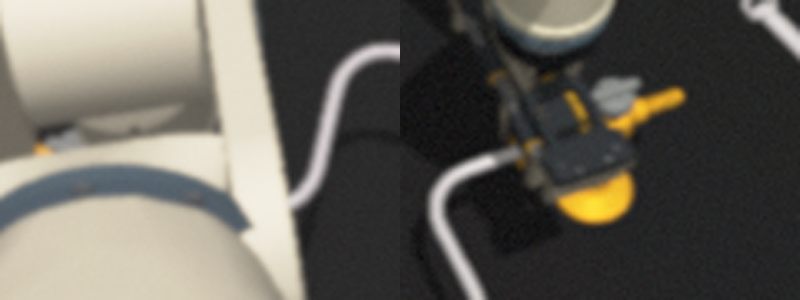

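```bash
f(){ egrep "ee_pos|ft"; }; python3 -m handwheel '[[[0,0,0],[0.13,0.48,0],0.8],[[0,0,0],[0.13,0.48,0],0.8],[[0,0,0],[0,0,0],0.8]]' 10|f; for i in 1 2 3 4 5 6; do python3 -m handwheel '[[[0,0,0],[0.026,0.096,0],0.8],[[0,0,0],[0,0,0],0.8]]'|f; done
```

```text
ee_pos: [0.5738, 0.111, 0.1172]
ft_force: [0.3, 0.9, -0.5]
ee_pos: [0.5737, 0.1115, 0.1171]
ft_force: [0.4, -0.1, -0.7]
ee_pos: [0.574, 0.1124, 0.1171]
ft_force: [0.0, 0.5, -0.0]
ee_pos: [0.5743, 0.1134, 0.1171]
ft_force: [-0.3, -0.6, -0.8]
ee_pos: [0.5744, 0.1139, 0.117]
ft_force: [-0.4, -3.2, -0.5]
ee_pos: [0.5746, 0.1148, 0.117]
ft_force: [-0.6, -4.6, -1.0]
ee_pos: [0.5749, 0.1159, 0.117]
ft_force: [-0.3, -4.5, -0.1]
```

```bash
f(){ egrep "ee_pos|ft"; }; for i in 1 2 3; do python3 -m handwheel '[[[0,0,0],[0.026,0.096,0],0.8],[[0,0,0],[0,0,0],0.8]]'|f; done; for i in 1 2; do python3 -m handwheel '[[[0,0,0],[0.013,0.048,0],0.8],[[0,0,0],[0,0,0],0.8]]'|f; done
```

```text
ee_pos: [0.5751, 0.1169, 0.117]
ft_force: [-0.6, -5.3, 0.5]
ee_pos: [0.5754, 0.1179, 0.117]
ft_force: [-0.5, -4.6, 0.5]
ee_pos: [0.5757, 0.1188, 0.117]
ft_force: [-0.7, -5.2, -0.2]
ee_pos: [0.5758, 0.1194, 0.117]
ft_force: [-0.9, -4.6, -0.6]
ee_pos: [0.5759, 0.1198, 0.117]
ft_force: [-0.8, -4.1, 0.5]
```

```bash
f(){ egrep "ee_pos|ft"; }; for i in 1 2 3 ; do python3 -m handwheel '[[[0,0,0],[0.010,0.038,0],0.8],[[0,0,0],[0,0,0],0.8]]'|f; done
```

```text
ee_pos: [0.576, 0.12, 0.117]
ft_force: [-1.4, -6.4, 0.3]
ee_pos: [0.576, 0.1201, 0.117]
ft_force: [-0.9, -7.1, 1.4]
ee_pos: [0.576, 0.1202, 0.117]
ft_force: [-0.7, -8.6, 1.5]
```

```bash
f(){ egrep "time|ee_pos|ft|wid"; }; python3 -m handwheel '[[[0,0,0],[-0.025,-0.095,-0.08],0.8],[[0,0,0],[0,0,0],0.8],[[0,0,0],[0,0,0],0.8]]'|f; python3 -m handwheel '[[[0,0,0],[0,0,0],0.62],[[0,0,0],[0,0,0],0.55],[[0,0,0],[0,0,0],0.48],[[0,0,0],[0,0,0],0.45],[[0,0,0],[0,0,0],0.45]]'|f; python3 -m handwheel '[[[0,0,0],[0,0,0.5],0.45],[[0,0,0],[0,0,1.5],0.45],[[0,0,0],[0,0,2.5],0.45],[[0,0,0],[0,0,3.5],0.45],[[0,0,0],[0,0,4],0.45]]'|f
```

```text
time_s: 21.9
ee_pos: [0.576, 0.1201, 0.1162]
ft_force: [-1.0, -5.0, 0.1]
width: 0.0304
time_s: 22.4
ee_pos: [0.5762, 0.1205, 0.1163]
ft_force: [-0.4, -0.5, 0.0]
width: 0.0505
time_s: 22.9
ee_pos: [0.5756, 0.1202, 0.238]
ft_force: [0.7, 0.5, -0.3]
width: 0.0506
```

Move aside and look.

```bash
python3 -m handwheel '[[[0,0,0],[-2,-4,1],0.45],[[0,0,0],[-2,-4,1],0.45],[[0,0,0],[-2,-4,0],0.45],[[0,0,0],[-2,-4,0],0.45],[[0,0,0],[-2,-4,0],0.45]]'|grep pos; python3 -m handwheel '[[[0,0,0],[-2,-4,0],0.45],[[0,0,0],[-2,-4,0],0.45],[[0,0,0],[-2,-4,0],0.45],[[0,0,0],[0,0,0],0.45]]'|grep pos
python3 - <<'E'
from h import *
p=np.load("p.npy")
from fit import at
e=at(p,.2687);h=np.array([np.cos(e[2]),np.sin(e[2])])
L=[]
for n,(r,c) in(("top",(115,215)),("scene",(150,330))):
    im=optics.get_image(n)
    L.append(cv2.resize(im["pixels"][r:r+90,c:c+120,::-1],(400,300),interpolation=2))
    for o in optics.outline_of(im,"nut_centre")[:2]:
        rc=np.argwhere(o["pixels"]);w=world(im,rc,.11)[:,:2]-e[:2];a=w@h
        print(n,round(o["p"],2),o["pixel"],len(rc),"along",a.mean().round(4),np.percentile(a,[5,95]).round(4))
cv2.imwrite("pics/c2.png",np.hstack(L))
E
```

```text
ee_pos: [0.4753, -0.081, 0.2578]
ee_pos: [0.4142, -0.2034, 0.2577]
scene 0.5 [190.3, 369.8] 113 along -0.0068 [-0.0187  0.0053]
```

View pics/c2.png

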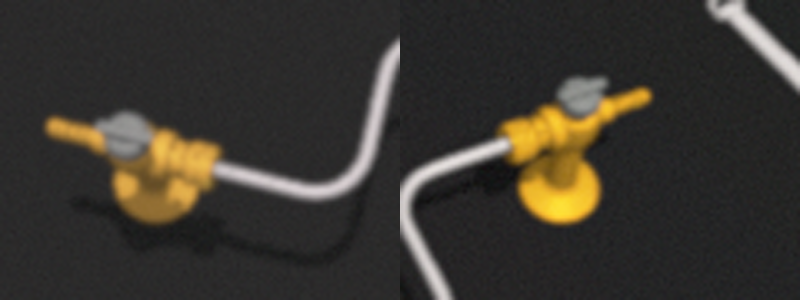

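The nut sits up against the tap's socket, at about (205,165) in the left crop and (515,140) in the right. There is no gap, and its centre measures about 7 mm before the face. The robot is clear of everything.

```bash
python3 -c "
from rig import arm
print(arm.job_done())"
```

```text
the job is handed in; nothing more can be done
None
```

The nut is round both bends and left released against the bush, which moved about 6 mm to a dead stop in the tap's socket. I read about 9 N at most at the wrist, and the job is handed in (no verdict was returned).

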